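Set up the probe rail for the waveguide module

ROBOT

A 6-joint arm with a two-finger parallel gripper is mounted at the origin on the work surface; the furniture and walls round the work are solid. World frame = base frame: x ahead of the robot, y to its left, z up, the work surface at z = 0. Lengths are in m, angles in rad, forces in N, time in s.
With the tool pointing down it reaches from about 0.35 to 0.95 m from the base axis. Payload 17.4 kg.
Tool frame: the origin (TCP) lies midway between the tips of the shut fingers; the grasp point (between the pads) lies 19 mm behind it; z points along the fingers, y is the line along which they close (so a half turn about z gives the same grasp; the last joint's range is limited). The gripper opens to 93 mm and grips with 3 to 60 N. Pads are 15 mm wide; open, the fingers measure 128 mm over their backs; the gripper's body (75 mm by 188 mm) begins 65 mm behind the grasp point.
Start: joints at [1.163, 0.116, 1.442, -0, 1.584, -0.038], TCP at [0.244, 0.629, 0.219] pointing down, gripper open.
Joint ranges: [-2.83, 2.83], [-0.83, 2.19], [0.07, 2.5], [-1.14, 4.28], [0.01, 3], [-2.97, 2.97]. Speed limits (rad/s): [1.89, 1.89, 2.22, 3.14, 3.14, 3.14].

INTERFACE

Orientations are given as a unit quaternion [w, x, y, z].
In Python, from plant import r gives the robot as it stands. The module is installed in compiled form; this text tells all that it offers. Calls block until the motion is done:
- r.reach(position, orientation): joint-space move of the TCP to a pose.
- r.move_l(position, ori=None, v=0.15): straight line of the TCP; ori=None keeps the orientation; v is the mean speed in m/s.
- r.set_joints(angles): joint-space move.
- r.command_gripper(opening, f_grip=None): opening from 0.0 (shut) to 1.0 (fully open); f_grip is the grip in N (None keeps the last); returns when the fingers have stopped.
- r.pause(seconds).
- r.ik(position, orientation): joint angles nearest the present ones, or None.
- r.read_state(): the state.
- r.capture(name): name is "side" or "top"; returns a dict with "image" (400x640x3 uint8, red, green, blue), "fx", "fy", "cx", "cy" (pixels), "view" (4x4, takes a point from world to camera coordinates). Camera axes: x right, y up, looking along -z (the intrinsics and any distortion apply to the point x, -y, -z); pixel columns grow to the right and rows downward; lengths in m; the calibration is good to about 2 mm. A picture is of the moment at which its call begins. There is no depth.
A pose or a line that the arm cannot do raises r.MotionError and nothing moves.
- r.close_job(): hands the job in; it is judged then, once.
The state is a dict: "time": time; "q": joint angles; "qvel": joint speeds; "effort": joint torques, N m; "tcp_pos": TCP position; "tcp_rot": TCP orientation; "force": force on the tool from outside, world axes, zero at the start; "wrist_torque": the same for the moment, N m; "width": opening from 0.0 (shut) to 1.0 (fully open); "gripper_force": force on a finger pad.
Only numpy, scipy, OpenCV 4.12 (cv2) and the standard library are available. Lean on these libraries where they do the work, as an engineer would, in place of code of your own. Each camera call takes 0.05 s, during which the arm holds its last target. There are 200 camera calls.

TASK

Push the gilt waveguide module along the dark breadboard, without lifting or tipping it, until it stands wholly inside the round white mark. Then pull up the spring plunger knob on the probe carriage, slide the carriage to the next hole of the rail on the round mark's side, and let the pin go fully home in that hole. Finish with the gripper still holding the knob, the pin home, and leave the loose things around undisturbed.

Things in the scene. Friction and masses are not known exactly. Their poses are not given: they have to be found in the camera images.
- module: Gilt waveguide module to push: gold-coloured metal box, black knob on one side, 56 x 85 x 35 mm overall, 0.2 to 0.4 kg. Origin at the centre of the overall outline, on its underside (30 mm above the bench); z up. In its own frame the solid box reaches from x = -14 to +28 mm and y = -42 to +42 mm, 34 mm high; the knob stands on the -x face, out to x = -28 mm (looks only, no resistance).
- round_mark: Round white outline on the breadboard, the place for the module: line from 65 to 69 mm radius, flat, nothing to bump against. Origin at its centre. It lies 150 mm to the rail's -x side and 72 mm to the rail's +y or -y side (either, from start to start).
- square_mark: Square white outline on the breadboard, 120 mm wide, flat. It lies on the other half, where the round mark is not, and is not used. Origin at its centre.
- breadboard: Fixed dark breadboard on feet, 345 x 525 mm (x, y), that carries the rail, the marks and the module; its flat top is 30 mm above the bench. Origin under its centre, on the bench. Heights below are above this top where they say so.
- rail: Fixed indexing rail: aluminium base 310 mm long (its y), 76 mm wide (its x), a perforated track 20 mm high and a stop at each end, 34 mm high. Origin at the middle of its underside, on the breadboard; y runs along the rail, -x looks towards the robot. Five holes of 13 mm in its top, at y = -100, -50, 0, 50, 100 mm. It cannot be moved.
- carriage (a joint): Position of the carriage along the rail's +y axis in m; 0 = middle hole, where it starts, locked by the pin with about 1.5 mm play. Holes at -0.10, -0.05, 0, 0.05, 0.10; travel -0.112 to 0.112. With the pin clear it slides with 1 to 2 N and stays where it is left. A dark block 64 x 70 mm, top 48 mm above the breadboard, with a steel collar of 22 mm diameter round the plunger's stem, 52 mm high.
- plunger (a joint): Lift of the spring plunger on the carriage above its home position in m: 0 (pin fully home in a hole) to 0.022 (fully up). Pin 10 mm thick with a round end, 12 mm deep in the hole at home: clear of the hole from a lift of 0.012, and it rests at about 0.012 on the track between holes. A spring pushes it down with 3 N at home, 6.3 N fully up.
- knob_grip (a point): Centre of the plunger's knob, an upright black knurled cylinder 27 mm in diameter and 30 mm high. This point lies on its axis at half height: 78 mm above the breadboard at home (knob from 62 to 92 mm), moving up with the plunger and along with the carriage.
- probe_mouth (a point): Centre of the mouth of the brass horn that the carriage carries on its -x side, 70 mm from the rail's centre line and 34 mm above the breadboard; the horn reaches 53 mm high.
- attenuator: black finned coaxial attenuator, 20 x 58 x 20 mm, lying; bystander; origin under its centre
- spool: solder spool standing on its flange, 54 mm diameter, 40 mm high; bystander; origin under its centre
- driver: screwdriver with a red handle, 23 x 168 x 25 mm, lying; bystander; origin under its centre
- wrench: small connector torque wrench with a blue handle, 19 x 147 x 10 mm, lying; bystander; origin under its centre
- adapter: small gilt coaxial adapter, 11 x 28 x 10 mm, lying; bystander; origin under its centre

How it is judged:
On the way, in this order (a step that is already met when the one before it is completed fails the run):
1. the module stands inside the round mark, flat and at rest (horizontal distance between module and round_mark below 0.022 m and height (world z) of module below 0.034 m and angle between module's own z axis and vertical below 0.08 rad and linear speed of module below 0.02 m/s), for 0.2 s.
2. the plunger is pulled up clear of its hole (value of joint plunger above 0.013 m), for 0.05 s.
3. the carriage stands at the next hole on the round mark's side and the pin is home in it (((y of round_mark in the frame of rail above 0 m and value of joint carriage between 0.045 and 0.055 m) or (y of round_mark in the frame of rail below 0 m and value of joint carriage between -0.055 and -0.045 m)) and value of joint plunger below 0.003 m), for 0.2 s.
At the end, for the whole second after the job is handed in: Module flat on the breadboard, centre within 22 mm of the round mark's centre; carriage at rest within 5 mm of the next hole (50 mm from the middle) on the round mark's side; pin home (lift under 3 mm); fingers still holding the knob with more than 2 N (all of step 3 and horizontal distance between module and round_mark below 0.022 m and height (world z) of module below 0.034 m and angle between module's own z axis and vertical below 0.08 rad and contact force between the fingers and plunger above 2 N and velocity of joint carriage between -0.02 and 0.02 m/s); the arm keeps its last pose, push and grip.
It fails at once if the module is lifted off the breadboard by more than 12 mm, or tipped (height (world z) of module above 0.042 m or angle between module's own z axis and vertical above 0.35 rad).
It fails at once if a loose bystander (attenuator, spool, screwdriver, torque wrench, adapter) is moved by more than 25 mm (distance of any of attenuator, spool, driver, wrench, adapter from where it was at the start of the episode above 0.025 m).
It also fails if it takes over 56 s, if anything falls off the work surface, if the arm or the gripper's body presses on something with over 40 N, if the wrist force passes 120 N, or if a joint passes its speed limit or range.

## Working session

There is one attempt and no reset: what is moved stays moved. The work goes in short steps, each a Python script; the robot and the scene stay as the last script left them, time stands still between calls to the robot, and variables do not carry over. Pictures are saved under pics/ and viewed, at most 10 in all, crops included, and the job is handed in when it is done.

```bash
mkdir -p pics
python3 - <<'E'
from plant import r
import cv2,pickle
d={}
for n in("top","side"):
    c=r.capture(n); d[n]=c; cv2.imwrite(f"pics/{n}0.png",c["image"][:,:,::-1])
    print(n,{k:v for k,v in c.items() if k!="image"})
pickle.dump(d,open("cap0.pkl","wb"))
s=r.read_state();print(s)
E
```

```text
top {'fx': 429.11290924356734, 'fy': 429.11290924356734, 'cx': 316.29382504140074, 'cy': 204.190164026102, 'view': array([[-1.70119245e-02, -9.99853527e-01, -1.87609080e-03,
        -8.84894782e-02],
       [ 9.89562131e-01, -1.71053079e-02,  1.43088078e-01,
        -5.18065010e-01],
       [-1.43099210e-01,  5.77695151e-04,  9.89708180e-01,
        -1.20460903e+00],
       [ 0.00000000e+00,  0.00000000e+00,  0.00000000e+00,
         1.00000000e+00]])}
side {'fx': 392.29574598188555, 'fy': 392.29574598188555, 'cx': 319.7556269700777, 'cy': 202.4158545553772, 'view': array([[ 9.83998663e-01, -1.78174719e-01, -6.32353994e-04,
        -5.17363397e-01],
       [ 1.19259175e-01,  6.55982958e-01,  7.45294310e-01,
        -8.17481181e-02],
       [-1.32377791e-01, -7.33444019e-01,  6.66735324e-01,
        -1.01832019e+00],
       [ 0.00000000e+00,  0.00000000e+00,  0.00000000e+00,
         1.00000000e+00]])}
{'time': 0.1, 'q': array([ 1.16319111e+00,  1.16422977e-01,  1.44221297e+00, -7.43252813e-06,
        1.58400225e+00, -3.78186714e-02]), 'qvel': array([-6.16327136e-05, -9.68731897e-04, -2.24849603e-03, -1.09711080e-03,
       -1.05436650e-03,  9.14949527e-04]), 'effort': array([ 2.62544716e-03, -7.22885227e+01, -6.23869872e+01,  7.82216666e-02,
        2.27268599e-02, -1.17551076e-04]), 'tcp_pos': array([0.24390231, 0.62918856, 0.21798014]), 'tcp_rot': array([-1.11843201e-04,  1.83841646e-01,  9.82955735e-01, -5.10680998e-04]), 'force': array([0.77431621, 0.62287473, 0.173145  ]), 'wrist_torque': array([0.03814514, 0.05277034, 0.02318657]), 'gripper_force': 0.0, 'width': 1.001019754215197}
```

View pics/top0.png

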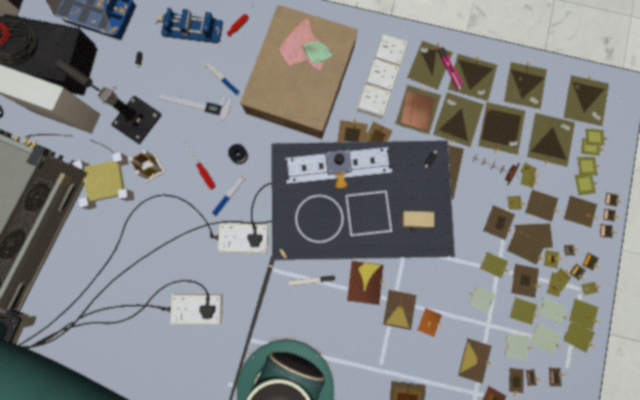

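View pics/side0.png

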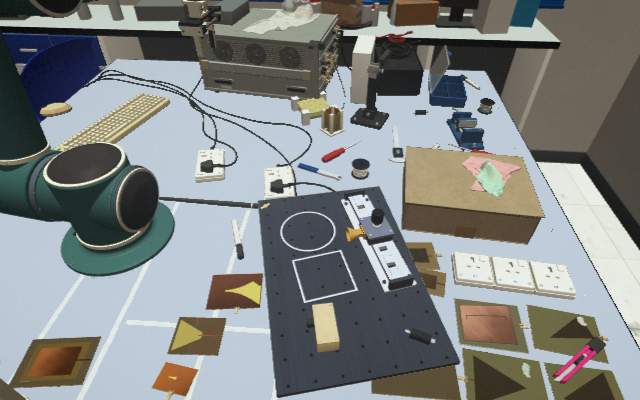

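The top view shows the round mark at about (319,218), the square at (368,213), the module at (419,219), the knob at (339,159) and the attenuator at (431,158). The side view confirms that layout, with the module's black knob on the robot side at (310,323).

```bash
cat > h.py <<'E'
import numpy as np, cv2, pickle
def cast(c,uv,z):
    uv=np.atleast_2d(uv).astype(float); R=c["view"][:3,:3]; t=c["view"][:3,3]
    d=np.c_[(uv[:,0]-c["cx"])/c["fx"],-(uv[:,1]-c["cy"])/c["fy"],-np.ones(len(uv))]@R
    o=-R.T@t; return o+d*((z-o[2])/d[:,2])[:,None]
def big(m): 
    cs,_=cv2.findContours(m.astype(np.uint8),cv2.RETR_EXTERNAL,cv2.CHAIN_APPROX_NONE); return max(cs,key=cv2.contourArea)[:,0]
def rect(p):
    (c,s,a)=cv2.minAreaRect((p[:,:2]*1000).astype(np.float32)); return np.round(c,1),np.round(s,1),round(a,2)
def win(m,b): 
    o=np.zeros_like(m); o[b[1]:b[3],b[0]:b[2]]=m[b[1]:b[3],b[0]:b[2]]; return o
def hsv(c): return cv2.cvtColor(c["image"],cv2.COLOR_RGB2HSV).astype(int)
def gold(c,b):
    H=hsv(c); return big(win((H[...,0]>12)&(H[...,0]<32)&(H[...,1]>60)&(H[...,2]>110),b))
def white(c,b):
    H=hsv(c); return big(win((H[...,1]<70)&(H[...,2]>110),b))
E
python3 - <<'E'
from h import *
d=pickle.load(open("cap0.pkl","rb"))
B={"top":dict(m=(395,203,442,235),r=(285,188,344,248),s=(345,188,392,238),rail=(280,142,396,188)),"side":dict(m=(300,295,345,358),r=(272,203,344,256),s=(285,245,362,305))}
for n in d:
    c=d[n]
    print(n,"module@.064",rect(cast(c,gold(c,B[n]["m"]),.064)))
    p=cast(c,white(c,B[n]["r"]),.03); print("round",(np.array(cv2.minEnclosingCircle((p[:,:2]*1000).astype(np.float32)),dtype=object)),rect(p))
    print("square",rect(cast(c,white(c,B[n]["s"]),.03)))
# board outline in top
c=d["top"];H=hsv(c)
print("board",rect(cast(c,big(win(cv2.morphologyEx((H[...,2]<95).astype(np.uint8),cv2.MORPH_CLOSE,np.ones((9,9))),(271,138,458,262))),.03)))
print("rail",rect(cast(c,white(c,B["top"]["rail"]),.04)))
v=[]
for n in d:
    k=d[n]["image"]; b=(322,140,360,182) if n=="top" else (340,185,420,245)
    s=cv2.resize(k[b[1]:b[3],b[0]:b[2]],(400,400*(b[3]-b[1])//(b[2]-b[0])),interpolation=cv2.INTER_CUBIC); v.append(cv2.copyMakeBorder(s,0,450-s.shape[0],0,0,cv2.BORDER_CONSTANT))
cv2.imwrite("pics/k0.png",np.hstack(v)[:,:,::-1])
E
```

```text
top module@.064 (array([ 466.1, -382.9]), array([84.6, 45.2]), 86.8)
round [(476.6941833496094, -104.02322387695312) 71.69617462158203] (array([ 477.5, -104.5]), array([139.3, 139.9]), 89.02)
square (array([ 490. , -247.8]), array([125.4, 125. ]), 5.11)
side module@.064 (array([ 465.3, -392.2]), array([99.4, 42.3]), 86.99)
round [(476.6000061035156, -101.2906265258789) 71.14881134033203] (array([ 475.9, -101.6]), array([139.6, 139.5]), 79.7)
square (array([ 489.9, -245.1]), array([123.6, 122.5]), 5.35)
board (array([ 532.7, -240.5]), array([551.4, 363. ]), 89.02)
rail (array([ 632.3, -162.2]), array([ 82.1, 311.6]), 5.34)
```

View pics/k0.png

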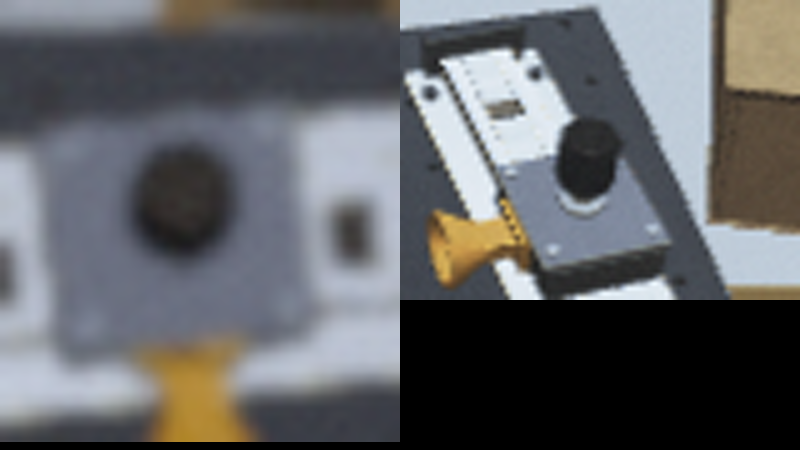

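```bash
cat >> h.py <<'E'
from scipy.spatial.transform import Rotation as Rn
def down(deg):
    q=(Rn.from_euler("z",deg,degrees=True)*Rn.from_euler("x",180,degrees=True)).as_quat(); return np.array([q[3],q[0],q[1],q[2]])
E
python3 - <<'E'
from h import *
from plant import r
d=pickle.load(open("cap0.pkl","rb"))
print("knob",cast(d["top"],(339.5,159),.122),cast(d["side"],(378,212.6),.122))
u=np.array([.0627,.998]); n=np.array([.998,-.0627])
face=np.array([.466,-.383])-.0425*u            # middle of the pushed end
start=face-.040*u; Q=down(86.4)
r.command_gripper(0.15,20)
r.reach([*start,.20],Q)
r.move_l([*start,.042],v=.12)
tgt=np.array([.4766,-.1027]); end=tgt+.007*n-(.0425+.0075+.018)*u   # stop ~18 mm short
print(start,end,r.read_state()["tcp_pos"])
r.move_l([*(face-.012*u),.042],v=.1)
r.move_l([*end,.042],v=.07)
s=r.read_state();print(s["time"],s["tcp_pos"],s["force"])
e={}
for k in("top","side"):
    e[k]=r.capture(k);cv2.imwrite(f"pics/{k}1.png",e[k]["image"][:,:,::-1])
pickle.dump(e,open("cap1.pkl","wb"))
a=cv2.resize(e["top"]["image"][130:270,260:460],(600,420));cv2.imwrite("pics/t1.png",a[:,:,::-1])
a=cv2.resize(e["side"]["image"][170:330,230:430],(750,600));cv2.imwrite("pics/s1.png",a[:,:,::-1])
E
```

```text
knob [[ 0.62799281 -0.1629053   0.122     ]] [[ 0.63186595 -0.16448224  0.122     ]]
[ 0.46082725 -0.465335  ] [ 0.4793224 -0.1710029] [ 0.4611185  -0.46564015  0.04286283]
11.1417 [ 0.47935075 -0.17105974  0.04202319] [ 0.77906772 -1.59195889  0.34033553]
```

View pics/t1.png

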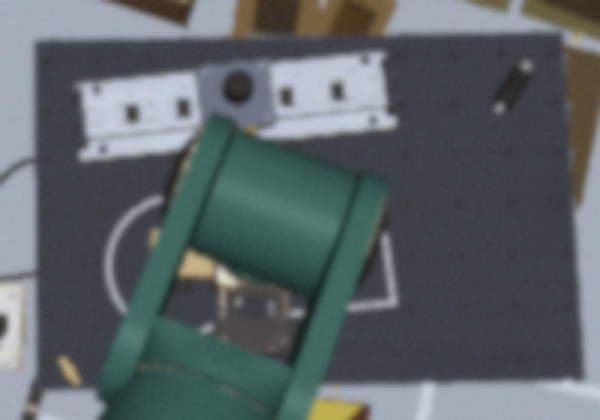

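View pics/s1.png

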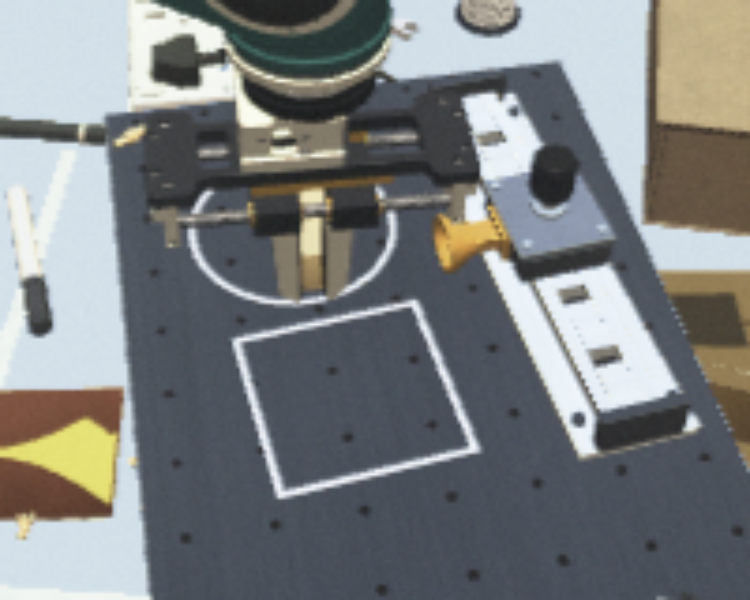

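The module is being pushed flat and straight, and its leading edge is already inside the ring at about crop (150,240). I'll push most of the remaining distance, back off and measure.

Run:
```python
from h import *
from plant import r
u=np.array([.0627,.998]); p=r.read_state()["tcp_pos"][:2]
r.move_l([*(p+.015*u),.042],v=.05)
r.move_l([*(p-.03*u),.042],v=.12)
r.move_l([*(p-.03*u),.14],v=.2)
r.reach([.45,-.33,.2],down(86.4))
e={k:r.capture(k) for k in("top","side")}
pickle.dump(e,open("cap2.pkl","wb"))
for k in e: cv2.imwrite(f"pics/{k}2.png",e[k]["image"][:,:,::-1])
print(r.read_state()["time"])
print("module@.064",rect(cast(e["top"],gold(e["top"],(285,188,344,248)),.064)))
a=cv2.resize(e["top"]["image"][130:270,260:460],(600,420));b=cv2.resize(e["side"]["image"][190:270,260:345],(200,188))
b=cv2.copyMakeBorder(b,0,420-188,0,0,cv2.BORDER_CONSTANT)
cv2.imwrite("pics/c2.png",np.hstack([a,b])[:,:,::-1])
```

```text
13.5917
module@.064 (array([ 483.9, -104.2]), array([85., 45.]), 85.61)
```

View pics/c2.png

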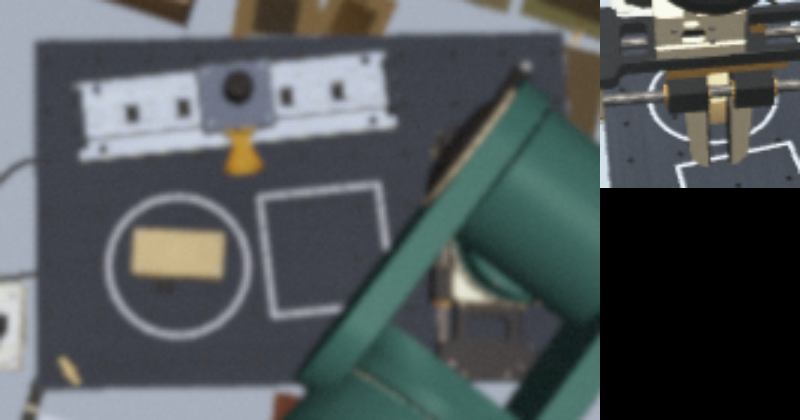

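The module's box centre is at (484,−104) mm, so its origin is at about (477,−104), within 2 mm of the mark's centre. Next is the knob.

Run:
```python
from h import *
from plant import r
k=np.array([.631,-.162]);Q=down(5.2)
r.command_gripper(0.7,5)
r.reach([*k,.22],Q)
r.move_l([*k,.089],v=.12)
f0=r.read_state()["force"]
r.command_gripper(0.0,5); r.pause(.3)
s=r.read_state();print(s["time"],s["tcp_pos"],s["force"]-f0,s["width"],s["gripper_force"])
r.command_gripper(0.0,35); r.pause(.3)
s=r.read_state();print(s["time"],s["tcp_pos"],s["force"]-f0,s["wrist_torque"],s["width"],s["gripper_force"],f0)
```

```text
18.3667 [ 0.63102197 -0.16200759  0.08905672] [ 0.7927368  -0.03202494  1.0474464 ] 0.28579804614621734 5.000017390411813
18.8833 [ 0.6310166  -0.16199355  0.08901616] [-0.35579826 -1.08456452  0.99454137] [-0.01994506  0.25305794 -0.01507258] 0.28242824269192035 35.00019270228222 [-0.46033165  1.02923532 -0.22702772]
```

Run:
```python
from h import *
from plant import r
def st(t):
    s=r.read_state();print(t,round(s["time"],2),s["tcp_pos"].round(4),(s["force"]-f0).round(2),round(s["width"],3),round(s["gripper_force"],1));return s
f0=r.read_state()["force"]; p=r.read_state()["tcp_pos"].copy(); p[2]=.089
v=np.array([-.0906,.9959,0])
r.move_l(p+[0,0,.017],v=.03); r.pause(.2); st("up")
r.move_l(p+[0,0,.017]+.05*v,v=.05); r.pause(.2); st("slid")
for dz in(.010,.006,.003,.001,0,-.0005):
    r.move_l(p+[0,0,dz]+.05*v,v=.02); r.pause(.1); s=st(dz)
    if (s["force"]-f0)[2]>15: break
c=r.capture("side");t=r.capture("top");pickle.dump(dict(side=c,top=t),open("cap3.pkl","wb"))
a=cv2.resize(c["image"][170:290,260:440],(750,500));cv2.imwrite("pics/s3.png",a[:,:,::-1])
```

```text
up 19.8 [ 0.6309 -0.162   0.1058] [ 2.71  0.62 -7.42] 0.287 35.0
slid 21.15 [ 0.6265 -0.1123  0.106 ] [ 0.26  1.69 -6.4 ] 0.288 35.0
0.01 21.75 [ 0.6265 -0.1123  0.0991] [-0.96 -0.47 -6.35] 0.281 35.0
0.006 22.2 [ 0.6265 -0.1122  0.095 ] [-1.61 -0.47 -5.46] 0.28 35.0
0.003 22.6 [ 0.6265 -0.1122  0.092 ] [-1.55 -0.69 -5.96] 0.283 35.0
0.001 22.95 [ 0.6265 -0.1122  0.09  ] [-1.39 -0.67 -4.94] 0.282 35.0
0 23.3 [ 0.6265 -0.1122  0.0891] [-1.51 -0.38 -2.74] 0.279 35.0
-0.0005 23.65 [ 0.6266 -0.1122  0.089 ] [-5.03 -0.18  4.46] 0.281 35.0
```

View pics/s3.png

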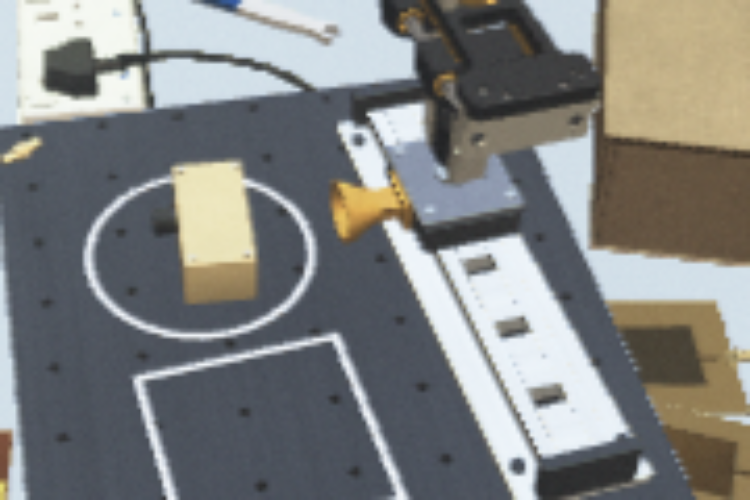

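The picture shows the module standing wholly inside the ring, and three empty holes behind the carriage, at crop (480,263), (512,326) and (545,393). The carriage is therefore at the next hole. The vertical force changed sign as the pin bottomed at its original home height.

```bash
python3 -c "
from plant import r
r.pause(.4);s=r.read_state();print(s['time'],s['gripper_force']);print(r.close_job())"
```

```text
24.15 35.001323693431914
the job is handed in; nothing more can be done
None
```

I handed the job in at 24 s, though no verdict came back. The module is within about 2 mm of the round mark's centre, the carriage is at the next hole on that side with the pin home, and the gripper still holds the knob at 35 N.

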